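# Find the mill jar that rattles

### The arm

A 6-joint arm with a two-finger parallel gripper is mounted at the origin on the work surface. World frame = base frame: x ahead of the robot, y to its left, z up, the work surface at z = 0. Lengths are in m, angles in rad, forces in N, time in s.
With the tool pointing down it reaches from about 0.325 to 0.775 m from the base axis. Payload 5.5 kg.
Tool frame: the origin (TCP) lies between the finger pads, 19 mm behind the fingertips; this is the grasp point; z points along the fingers, y is the line along which they close (so a half turn about z gives the same grasp; the last joint's range is limited). The gripper opens to 85 mm and grips with 20 to 120 N. Pads are 22 mm wide; open, the fingers measure 114 mm over their backs; the gripper's body (76 mm by 85 mm) begins 54 mm behind the grasp point. The pads swing forward as they close: fully open they stand 13 mm farther back than shut.
Start: joints at [-1.301, 0.091, 1.231, -0, 1.82, -0.057], TCP at [0.193, -0.568, 0.25] pointing down, gripper open.
Joint ranges: [-2.87, 2.87], [-0.86, 2.18], [0.17, 2.46], [-1.51, 4.65], [0.06, 2.69], [-2.65, 2.65]. Speed limits (rad/s): [2.57, 2.57, 3.01, 3.14, 3.14, 3.14].

### API

Orientations are given as a unit quaternion [w, x, y, z].
In Python, from plant import manip gives the robot as it stands.
- The arm moves only by the tool jog_arm, never from a script. Its argument "rows" is a list of rows, each a list of 3 entries, a list of its own where there are three numbers: the finger opening in m, from 0 to 0.0854, then the shift along the tool's x, y, z in m, then the turn, a rotation vector about the tool's x, y, z in rad. In form: [[jaw, [tx, ty, tz], [wx, wy, wz]], ...]. A call has exactly 8 rows; each row is the pose to reach, as a shift and turn from the pose commanded when the call began, along the tool's axes at that moment; what a row does not reach only later rows make up. A row lasts 1/10 s, in which the tool goes at most 50 mm and 8.59 degrees, less where a joint would pass 70% of its speed; a pose out of reach is approached as far as the arm can. A call with a gripper value outside its range is refused whole. The fingers move at their own pace and stop on an object; "force" is the grip in N (left out, the last holds). Time passes only in rows, so rows that repeat a pose let the fingers close, or fill a call up. It gives the time, the measured TCP pose, the force, the opening and the grip force at its end, in the units of the state.
- manip.get_obs(): the state, without advancing time (a new reading comes with each control period).
- manip.get_image(name): name is "scene" or "top" or "wrist"; returns the picture (480x640x3 uint8, red, green, blue); there is no depth.
- manip.get_calibration(name): a dict with "mtx" (3x3 intrinsics, pixels), "k1" (the pictures are not rectified: a ray, as slopes to the right and down, at radius r is drawn at 1 + k1 r^2 times it, then the intrinsics apply), "R" (3x3) and "t" (3): a world point X has camera coordinates R X + t. Camera axes: x right, y down, z forward; pixel columns grow to the right and rows downward; lengths in m; the calibration is good to about 2 mm. A picture is of the moment at which its call begins: read the wrist's pose just before it. get_calibration takes no time and is no camera call; for the wrist camera it gives the pose at the moment of the call.
- manip.finish_job(): hands the job in; it is judged then, once.
The state is a dict: "clock": time; "joints": joint angles; "joint_vel": joint speeds; "joint_efforts": joint torques, N m; "eef_pos": TCP position; "tcp_rot": TCP orientation; "force": force on the tool from outside, world axes, zero at the start; "wrist_torque": the same for the moment, N m; "grip_width": finger opening in m; "finger_force": force on a finger pad.
Only numpy, scipy, OpenCV 4.12 (cv2) and the standard library are available. Lean on these libraries where they do the work, as an engineer would, in place of code of your own. Each camera call takes 0.05 s, during which the arm holds its last target. There are 200 camera calls.

### The job

One of the three sealed steel jars still has a loose grinding ball inside: pick them up and shake them one at a time to find the one that rattles, standing any silent jar back upright where it stood. Hand the rattling jar forward: hold it upright and still in the gripper above the middle of the square grey mat, about a hand's width (10 to 20 cm) clear of it, and finish while still holding it there. Leave everything else on the bench as it is.

Things in the scene. Friction and masses are not known exactly. Their poses are not given: they have to be found in the camera images.
- jar_a: sealed upright steel jar: grooved body 90 mm across, 80 mm high; fixed lid 94 mm across from 80 to 92 mm up; on it a dark grip bar 50 mm long (along its x), 22 mm thick (y), from 92 to 126 mm up. Origin centre of underside, z up. Grip the bar across its thickness, TCP 116 mm above the underside. Any of the three may hold the ball; weights (0.5 to 0.75 kg) are random and tell nothing
- jar_b: sealed steel jar, outside exactly like jar_a. The loose ball, steel, 38 mm, 0.23 kg, rolls up to 22 mm off centre and stops, without bouncing, on the side towards which a jerk went: its weight on one side shows as a steady moment on the tool, up to 0.05 Nm either way
- jar_c: sealed steel jar, outside exactly like jar_a. The silent jars hold packed contents, as heavy as the ball, that do not shift: after a jerk (60 mm at 0.5 m/s) one way and then one back the moment on the tool is the same, while with the ball it differs by 0.05 to 0.1 Nm. Average many readings at rest
- mat_center (a point): centre of the top of the handover mat: a grey square rubber mat with a black rim, 140 mm by 140 mm, 3 mm thick, lying fixed on the bench on the far side of the jars
- gasket: bystander: black rubber sealing ring lying flat, 30 mm across, 9 mm high; origin centre of underside
- cap: bystander: white plastic screw cap lying flat, 30 mm across, 16 mm high; origin centre of underside
- mill_lid: bystander: low, broad steel mill lid with a stem on top, 80 mm across, 46 mm high; origin centre of underside
- beaker: bystander: glass beaker, 60 mm across, 75 mm high; origin centre of underside
- cup_l: bystander: OPEN steel milling cup without lid or bar, 80 mm across, 95 mm high; origin centre of underside
- cup_r: bystander: second OPEN steel milling cup, 80 mm across, 95 mm high; origin centre of underside
- reagent: bystander: amber glass bottle, 60 mm across, 140 mm high; origin centre of underside
- marker: bystander: black marker pen lying on the bench, about 130 mm long, 12 mm thick
There are look-alikes about, which are no part of the job. What is shaped like the jar_c but purple or turquoise is not meant.

How it is judged:
By the outcome, as a careful person would: the job done as asked, in the order asked, and still so for the second after the job is handed in, while the arm keeps its last pose, push and grip.
It also fails if it takes over 64 s, if anything falls off the work surface, if the arm or the gripper's body presses on something with over 40 N, if the wrist force passes 120 N, or if a joint passes its speed limit or range.

## Working session

There is one attempt and no reset: what is moved stays moved. The work goes in short steps, Python scripts to look and compute and a tool call to move; the robot and the scene stay as the last step left them, time stands still between calls to the robot, and variables do not carry over. Pictures are saved under pics/ and viewed, at most 10 in all, crops included, and the job is handed in when it is done.

Besides the shell and the picture viewer there is one more tool, called after "Request:" as name([rows], argument=value, ...), one row to a line, values as JSON. jog_arm: Moves the arm, as the interface text tells. Its arguments: {"type":"object","properties":{"rows":{"type":"array","items":{"type":"array"}},"force":{"type":"number"}},"required":["rows"]}

```bash
mkdir -p pics
cat > h.py <<'E'
import numpy as np, cv2, json
from plant import manip
def save(n,f):
    im=manip.get_image(n); cv2.imwrite(f,cv2.cvtColor(im,cv2.COLOR_RGB2BGR)); return im
def ray(c,u,v):
    M=np.array(c["mtx"]);R=np.array(c["R"]);t=np.array(c["t"])
    d=np.array([(u-M[0,2])/M[0,0],(v-M[1,2])/M[1,1]]); s=d.copy()
    for _ in range(30): s=d/(1+c["k1"]*(s@s))
    return -R.T@t, R.T@np.array([s[0],s[1],1])
def at(c,u,v,z):
    o,d=ray(c,u,v); return o+d*(z-o[2])/d[2]
E
python3 - <<'E'
from h import *
save("top","pics/top.png");save("scene","pics/scene.png")
for n in("top","scene"):print(n,manip.get_calibration(n))
print(manip.get_obs())
E
```

```text
top {'mtx': array([[508.70676411,   0.        , 316.8477674 ],
       [  0.        , 508.70676411, 240.13108234],
       [  0.        ,   0.        ,   1.        ]]), 'k1': 0.02612163105833941, 'R': array([[-0.02273257, -0.99973958, -0.00199899],
       [-0.98960491,  0.02278605, -0.14199617],
       [ 0.14200474, -0.00124973, -0.98986519]]), 't': array([0.02566592, 0.49593029, 0.99929996])}
scene {'mtx': array([[443.25510422,   0.        , 317.79301667],
       [  0.        , 443.25510422, 239.47520437],
       [  0.        ,   0.        ,   1.        ]]), 'k1': 0.02051060505466075, 'R': array([[ 0.03628275,  0.99918016,  0.01796031],
       [ 0.60202185, -0.00750886, -0.79844431],
       [-0.79765485,  0.03978225, -0.60180073]]), 't': array([-0.02585744, -0.26360843,  1.45710463])}
{'clock': 0.1, 'joints': array([-1.30070263e+00,  9.18058663e-02,  1.23177912e+00, -6.81715087e-06,
        1.81978181e+00, -5.66939909e-02]), 'joint_vel': array([ 0.00082024,  0.0001117 , -0.0035842 , -0.00027175, -0.00122056,
       -0.00094679]), 'joint_efforts': array([ 3.50530470e-03, -4.60217214e+01, -4.19218433e+01,  1.78603445e-04,
        1.06368455e-02,  1.70072622e-05]), 'eef_pos': array([ 0.19254348, -0.56803885,  0.24894284]), 'tcp_rot': array([-8.81673505e-04,  9.86680646e-01,  1.62666887e-01, -9.77561814e-05]), 'force': array([ 0.3043285 , -0.99421018,  0.39234192]), 'wrist_torque': array([ 0.00306665,  0.01955877, -0.03273437]), 'finger_force': 0.0, 'grip_width': 0.08528441160539771}
```

View pics/top.png

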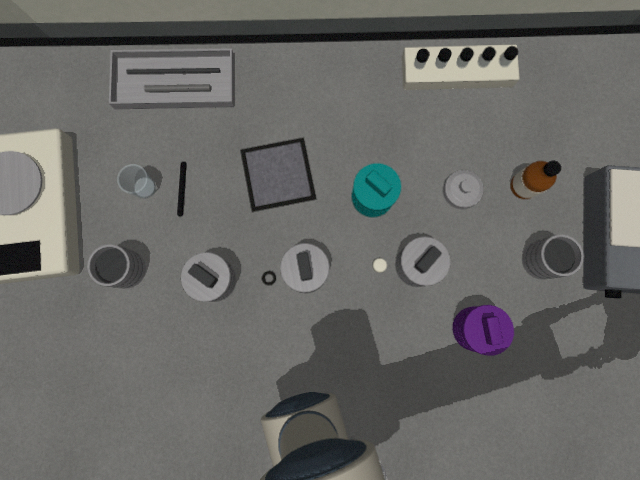

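View pics/scene.png

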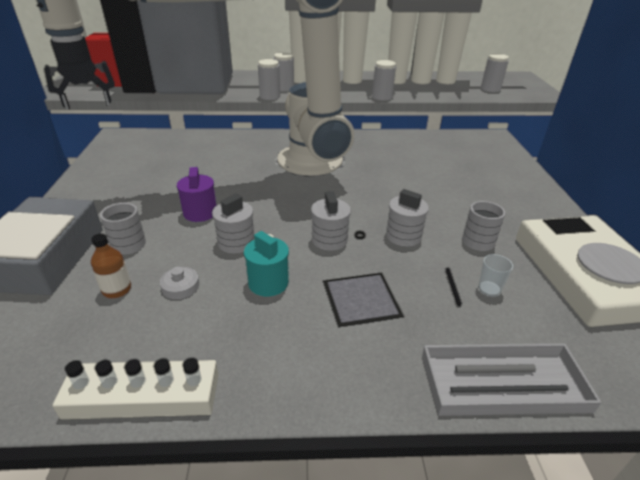

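The top view shows steel jars at about (206,277), (305,267) and (425,260), and the mat at (278,175). The turquoise and purple look-alikes are at (377,188) and (487,330). I'll enlarge the jars to read the grip bars.

Run:
```python
from h import *
im=cv2.imread("pics/top.png")
t=[cv2.resize(im[y-32:y+32,x-32:x+32],(260,260),interpolation=cv2.INTER_CUBIC) for x,y in((206,277),(305,267),(425,260))]
cv2.imwrite("pics/crop.png",np.hstack(t))
c=manip.get_calibration("top")
print([at(c,*p,.003).round(4) for p in((241,151),(303,139),(315,199),(253,211))])
g=cv2.cvtColor(im,cv2.COLOR_BGR2GRAY)
for x,y in((204,275),(305,266),(428,259)):
    w=np.zeros_like(g);w[y-17:y+18,x-17:x+18]=1
    m=((g<75)&(w>0)).astype(np.uint8)
    n,l,s,ce=cv2.connectedComponentsWithStats(m);i=1+s[1:,4].argmax()
    p=np.argwhere(l==i)[:,::-1]; r=cv2.minAreaRect(p.astype(np.float32)); b=cv2.boxPoints(r)
    print(ce[i],r,at(c,*ce[i],.126).round(4),[at(c,*q,.126)[:2].round(4) for q in b])
```

```text
[array([0.6983, 0.1729, 0.003 ]), array([0.7221, 0.0391, 0.003 ]), array([0.5893, 0.0162, 0.003 ]), array([0.5664, 0.1479, 0.003 ])]
[202.91620112 275.25698324] ((202.9320831298828, 275.18353271484375), (29.030582427978516, 12.633678436279297), 36.25383758544922) [0.4231 0.2248 0.126 ] [array([0.4303, 0.2531]), array([0.4488, 0.2397]), array([0.4162, 0.1965]), array([0.3979, 0.21  ])]
[304.18327974 265.73311897] ((304.1520080566406, 265.83599853515625), (27.63780403137207, 11.448668479919434), 79.69515228271484) [0.4363 0.0388 0.126 ] [array([0.4598, 0.0534]), array([0.4631, 0.0325]), array([0.4127, 0.0245]), array([0.4094, 0.0452])]
[427.16208791 259.07142857] ((427.11767578125, 259.0294189453125), (13.015828132629395, 28.526355743408203), 40.601295471191406) [ 0.4435 -0.1878  0.126 ] [array([ 0.432, -0.161]), array([ 0.4714, -0.1972]), array([ 0.4552, -0.2145]), array([ 0.416 , -0.1783])]
```

View pics/crop.png

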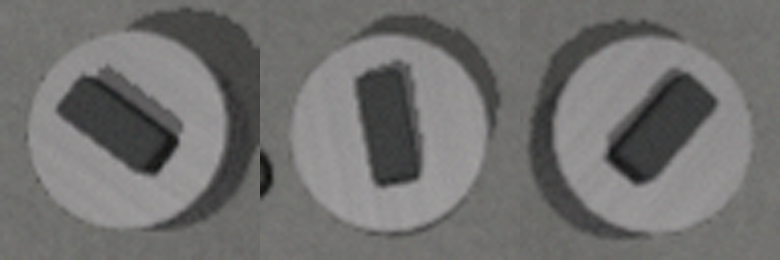

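The crop shows lid circles centred near (205.5,277), (305,268) and (425.6,261.5). Their bars lie at world angles of about 53°, 9° and -43°. I'll cross-check the bar and lid centres, then compute the first approach.

```bash
cat >> h.py <<'E'
def go(p,yawdeg=None):
    """shift and turn in tool axes to world TCP p, tool x at yaw, tool straight down"""
    from scipy.spatial.transform import Rotation as Ro
    o=manip.get_obs();w,x,y,z=o["tcp_rot"];R=Ro.from_quat([x,y,z,w])
    if yawdeg is None:
        a=R.as_matrix()[:,0]; yawdeg=np.degrees(np.arctan2(a[1],a[0]))
    T=Ro.from_euler('z',yawdeg,degrees=True)*Ro.from_euler('x',180,degrees=True)
    print("shift",R.inv().apply(np.array(p)-o["eef_pos"]).round(4),"turn",(R.inv()*T).as_rotvec().round(4),"yaw",round(yawdeg,2))
def avg(n):
    F=[]
    for _ in range(n):
        manip.get_image("wrist");o=manip.get_obs();F.append(np.r_[o["force"],o["wrist_torque"]])
    F=np.array(F);print(o["clock"],"mean",F.mean(0).round(4),"se",(F.std(0)/n**.5).round(4));return F.mean(0)
E
python3 - <<'E'
from h import *
c=manip.get_calibration("top")
for p in((205.2,276.6),(304.6,267.6),(425.3,261.2)):print(at(c,*p,.092).round(4))
# refine bar: dark top face only
s=manip.get_calibration("scene")
for p in((410,199),(331,202),(232,206)):print('scene',at(s,*p,.115).round(4))
go((.440,-.187,.215),-42.6)
E
```

```text
[0.4232 0.2281 0.092 ]
[0.4359 0.0389 0.092 ]
[ 0.4429 -0.1915  0.092 ]
scene [0.434  0.2266 0.115 ]
scene [0.4457 0.0385 0.115 ]
scene [ 0.4611 -0.1889  0.115 ]
shift [ 0.3567 -0.2814  0.0345] turn [-1.6000e-03  9.0000e-04  1.0703e+00] yaw -42.6
```

Request:
jog_arm([
  [0.085, [0.045, -0.035, 0.004], [0, 0, 0.134]],
  [0.085, [0.09, -0.07, 0.009], [0, 0, 0.268]],
  [0.085, [0.135, -0.104, 0.013], [0, 0, 0.401]],
  [0.085, [0.18, -0.139, 0.017], [0, 0, 0.535]],
  [0.085, [0.224, -0.174, 0.022], [0, 0, 0.669]],
  [0.085, [0.27, -0.208, 0.026], [0, 0, 0.803]],
  [0.085, [0.315, -0.243, 0.03], [0, 0, 0.936]],
  [0.085, [0.359, -0.278, 0.0345], [0, 0, 1.07]],
], force=100)

```text
clock: 0.9
eef_pos: [0.404, -0.2499, 0.2206]
tcp_rot: [-0.0, 0.934, -0.356, -0.0]
force: [0.1, -1.0, 0.3]
grip_width: 0.0849
finger_force: 0.0
```

Run:
```python
from h import *
c=manip.get_calibration("wrist");im=save("wrist","pics/w1.png")
print(manip.get_obs()["eef_pos"],{k:np.round(v,3).tolist() for k,v in c.items()})
go((.443,-.191,.215),-42.6)
```

```text
[ 0.40677412 -0.24494591  0.22008622] {'mtx': [[403.698, 0.0, 313.114], [0.0, 403.698, 235.911], [0.0, 0.0, 1.0]], 'k1': -0.052, 'R': [[-0.665, -0.747, -0.001], [-0.718, 0.638, 0.279], [-0.208, 0.187, -0.96]], 't': [0.081, 0.421, 0.481]}
shift [-0.0093 -0.0643  0.0054] turn [-0.0045  0.002   0.009 ] yaw -42.6
```

View pics/w1.png

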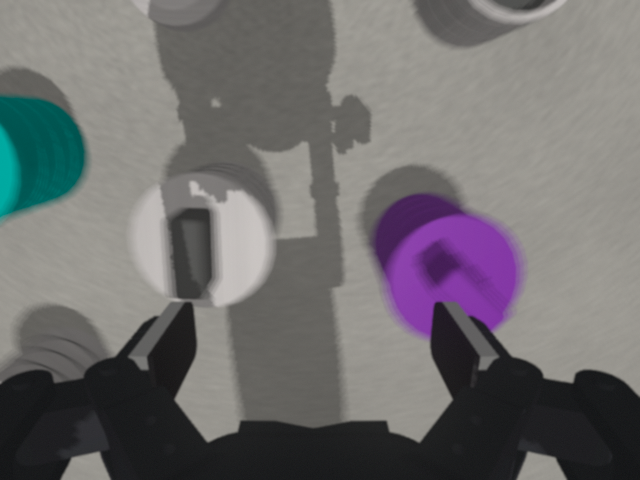

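The wrist view shows the jar's bar upright in the picture at about (191,252), left of the gripper, so the yaw fits. The arm was still short of its target when this was taken.

Request:
jog_arm([
  [0.085, [-0.004, -0.022, 0], [0, 0, 0]],
  [0.085, [-0.008, -0.045, 0], [0, 0, 0]],
  [0.085, [-0.009, -0.063, 0.0], [0, 0, 0]],
  [0.085, [-0.009, -0.063, 0.0], [0, 0, 0]],
  [0.085, [-0.009, -0.063, 0.0], [0, 0, 0]],
  [0.085, [-0.009, -0.063, 0.0], [0, 0, 0]],
  [0.085, [-0.009, -0.063, 0], [0, 0, 0]],
  [0.085, [-0.009, -0.063, 0], [0, 0, 0]],
])

```text
clock: 1.75
eef_pos: [0.4379, -0.1991, 0.2211]
tcp_rot: [0.0, 0.935, -0.354, 0.0]
force: [1.0, -0.2, 0.1]
grip_width: 0.085
finger_force: 0.0
```

Run:
```python
from h import *
c=manip.get_calibration("wrist");im=save("wrist","pics/w2.png")
print(manip.get_obs()["eef_pos"])
g=cv2.cvtColor(im,cv2.COLOR_RGB2GRAY)
go((.443,-.191,.116),-42.6)
avg(8)
M=c["mtx"];p=c["R"]@np.array([.443,-.191,.126])+c["t"];print(p[:2]/p[2]*M[0,0]+M[:2,2])
```

```text
[ 0.43801179 -0.19902209  0.22112256]
shift [-0.0016 -0.0093  0.1051] turn [ 0.     -0.      0.0198] yaw -42.6
2.2 mean [ 0.182  -0.0222  0.2233  0.0018 -0.0052 -0.0025] se [0.1515 0.142  0.1399 0.0109 0.013  0.0093]
[294.34798723 249.71339556]
```

View pics/w2.png

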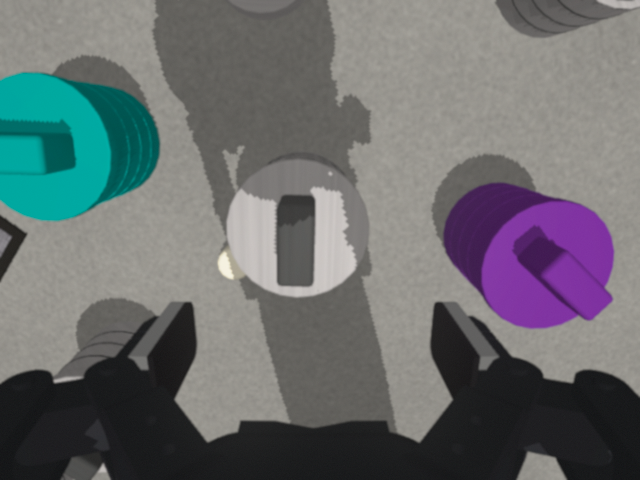

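The bar's top face is centred at about (295.5,244), against a predicted (294,250). That is 1 mm across and 3 mm along the bar, so I can descend and grip.

Request:
jog_arm([
  [0.085, [0, -0.005, 0.02], [0, 0, 0.008]],
  [0.085, [0, -0.0095, 0.05], [0, 0, 0.008]],
  [0.085, [0, -0.0095, 0.08], [0, 0, 0.008]],
  [0.085, [0, -0.0095, 0.1], [0, 0, 0.008]],
  [0.085, [0, -0.0095, 0.104], [0, 0, 0.008]],
  [0.085, [0, -0.0095, 0.104], [0, 0, 0.008]],
  [0.022, [0, -0.0095, 0.104], [0, 0, 0.008]],
  [0.015, [0, -0.0095, 0.104], [0, 0, 0.008]],
], force=90)

```text
clock: 3.0
eef_pos: [0.4453, -0.1918, 0.1189]
tcp_rot: [0.0, 0.934, -0.357, 0.001]
force: [0.4, -0.2, 0.3]
grip_width: 0.0588
finger_force: 0.0
```

Request:
jog_arm([
  [0.015, [0, 0, 0], [0, 0, 0]],
  [0.015, [0, 0, 0], [0, 0, 0]],
  [0.015, [0, 0, 0], [0, 0, 0]],
  [0.015, [0, 0, 0], [0, 0, 0]],
  [0.015, [0, 0, 0], [0, 0, 0]],
  [0.015, [0, 0, 0], [0, 0, 0]],
  [0.015, [0, 0, 0], [0, 0, 0]],
  [0.015, [0, 0, 0], [0, 0, 0]],
])

```text
clock: 3.8
eef_pos: [0.4451, -0.1915, 0.118]
tcp_rot: [-0.0, 0.934, -0.357, 0.001]
force: [1.6, 0.3, 6.3]
grip_width: 0.0207
finger_force: 89.4
```

Request:
jog_arm([
  [0.015, [0, 0, -0.008], [0, 0, 0]],
  [0.015, [0, 0, -0.03], [0, 0, 0]],
  [0.015, [0, 0, -0.06], [0, 0, 0]],
  [0.015, [0, 0, -0.09], [0, 0, 0]],
  [0.015, [0, 0, -0.115], [0, 0, 0]],
  [0.015, [0, 0, -0.13], [0, 0, 0]],
  [0.015, [0, 0, -0.135], [0, 0, 0]],
  [0.015, [0, 0, -0.135], [0, 0, 0]],
])

```text
clock: 4.6
eef_pos: [0.4444, -0.1914, 0.2513]
tcp_rot: [-0.0, 0.934, -0.357, -0.001]
force: [0.3, 0.7, -6.6]
grip_width: 0.0203
finger_force: 88.9
```

Request:
jog_arm([
  [0.015, [0, 0.05, 0], [0, 0, 0]],
  [0.015, [0, 0.06, 0], [0, 0, 0]],
  [0.015, [0, 0.06, 0], [0, 0, 0]],
  [0.015, [0, 0.06, 0], [0, 0, 0]],
  [0.015, [0, 0.06, 0], [0, 0, 0]],
  [0.015, [0, 0.06, 0], [0, 0, 0]],
  [0.015, [0, 0.06, 0], [0, 0, 0]],
  [0.015, [0, 0.06, 0], [0, 0, 0]],
])

```text
clock: 5.4
eef_pos: [0.4048, -0.2358, 0.2521]
tcp_rot: [-0.0, 0.934, -0.357, -0.0]
force: [-0.3, -0.3, -6.9]
grip_width: 0.0208
finger_force: 91.3
```

Run:
```python
from h import *
print(manip.get_obs()["tcp_rot"],manip.get_obs()["eef_pos"]);avg(18)
```

```text
[-2.38349578e-05  9.34100818e-01 -3.57009328e-01 -2.30260348e-05] [ 0.40475631 -0.23577552  0.25207996]
6.3 mean [-3.7500e-02  6.2000e-02 -6.7843e+00 -4.7000e-03  2.7000e-03 -5.1000e-03] se [0.0923 0.0976 0.114  0.0075 0.0069 0.0079]
```

Request:
jog_arm([
  [0.015, [0, -0.05, 0], [0, 0, 0]],
  [0.015, [0, -0.06, 0], [0, 0, 0]],
  [0.015, [0, -0.06, 0], [0, 0, 0]],
  [0.015, [0, -0.06, 0], [0, 0, 0]],
  [0.015, [0, -0.06, 0], [0, 0, 0]],
  [0.015, [0, -0.06, 0], [0, 0, 0]],
  [0.015, [0, -0.06, 0], [0, 0, 0]],
  [0.015, [0, -0.06, 0], [0, 0, 0]],
])

```text
clock: 7.1
eef_pos: [0.4443, -0.1917, 0.2522]
tcp_rot: [0.0, 0.934, -0.358, 0.0]
force: [-0.8, 0.2, -7.6]
grip_width: 0.0205
finger_force: 92.2
```

Run:
```python
from h import *
print(manip.get_obs()["tcp_rot"],manip.get_obs()["eef_pos"]);avg(18)
go((.4451,-.1915,.118),-41.83)
```

```text
[ 3.35695144e-05  9.33856279e-01 -3.57648494e-01  5.52976828e-05] [ 0.44434205 -0.19172978  0.25215925]
8.0 mean [ 1.0990e-01  5.0700e-02 -6.5806e+00  7.4000e-03 -7.0000e-03 -3.5000e-03] se [0.0944 0.0702 0.1333 0.006  0.0074 0.007 ]
shift [ 0.0005 -0.0003  0.1341] turn [ 0.      0.     -0.0008] yaw -41.83
```

Jar at y≈-0.19: the moment difference is only 0.016 Nm, and in the opposite direction to what a ball would give. It is silent, so I'm putting it back.

Request:
jog_arm([
  [0.015, [0, 0, 0.02], [0, 0, 0]],
  [0.015, [0, 0, 0.055], [0, 0, 0]],
  [0.015, [0, 0, 0.09], [0, 0, 0]],
  [0.015, [0, 0, 0.115], [0, 0, 0]],
  [0.015, [0, 0, 0.127], [0, 0, 0]],
  [0.015, [0, 0, 0.131], [0, 0, 0]],
  [0.015, [0, 0, 0.133], [0, 0, 0]],
  [0.015, [0, 0, 0.134], [0, 0, 0]],
])

```text
clock: 8.8
eef_pos: [0.4454, -0.1918, 0.1198]
tcp_rot: [0.0, 0.934, -0.357, 0.001]
force: [0.8, 0.5, -6.5]
grip_width: 0.0206
finger_force: 92.2
```

Request:
jog_arm([
  [0.015, [0, 0, 0], [0, 0, 0]],
  [0.085, [0, 0, 0], [0, 0, 0]],
  [0.085, [0, 0, 0], [0, 0, 0]],
  [0.085, [0, 0, 0], [0, 0, 0]],
  [0.085, [0, 0, 0], [0, 0, 0]],
  [0.085, [0, 0, 0], [0, 0, 0]],
  [0.085, [0, 0, 0], [0, 0, 0]],
  [0.085, [0, 0, 0], [0, 0, 0]],
])

```text
clock: 9.6
eef_pos: [0.4446, -0.1914, 0.1181]
tcp_rot: [-0.0, 0.934, -0.357, -0.0]
force: [0.0, -0.2, -0.2]
grip_width: 0.0851
finger_force: 0.0
```

Run:
```python
from h import *
print(manip.get_obs()["eef_pos"],manip.get_obs()["force"])
go((.438,.0392,.215),9.2)
```

```text
[ 0.44457292 -0.19137287  0.11809712] [ 0.02088122 -0.24368491 -0.15812299]
shift [-0.1588 -0.1673 -0.0969] turn [-0.      0.     -0.8913] yaw 9.2
```

Request:
jog_arm([
  [0.085, [0, 0, -0.03], [0, 0, 0]],
  [0.085, [0, 0, -0.07], [0, 0, 0]],
  [0.085, [-0.022, -0.025, -0.096], [0, 0, -0.1]],
  [0.085, [-0.05, -0.055, -0.097], [0, 0, -0.24]],
  [0.085, [-0.08, -0.085, -0.097], [0, 0, -0.38]],
  [0.085, [-0.11, -0.117, -0.097], [0, 0, -0.52]],
  [0.085, [-0.14, -0.147, -0.097], [0, 0, -0.66]],
  [0.085, [-0.159, -0.167, -0.097], [0, 0, -0.8]],
])

```text
clock: 10.4
eef_pos: [0.4372, 0.0415, 0.2153]
tcp_rot: [-0.0, 0.999, 0.038, 0.0]
force: [-0.1, -0.0, -0.1]
grip_width: 0.085
finger_force: 0.0
```

Request:
jog_arm([
  [0.085, [0, 0, 0], [0, 0, -0.09]],
  [0.085, [0, 0, 0], [0, 0, -0.09]],
  [0.085, [0, 0, 0], [0, 0, -0.09]],
  [0.085, [0, 0, 0], [0, 0, -0.09]],
  [0.085, [0, 0, 0], [0, 0, -0.09]],
  [0.085, [0, 0, 0], [0, 0, -0.09]],
  [0.085, [0, 0, 0], [0, 0, -0.09]],
  [0.085, [0, 0, 0], [0, 0, -0.09]],
])

```text
clock: 11.2
eef_pos: [0.4376, 0.0389, 0.2151]
tcp_rot: [-0.0, 0.997, 0.079, -0.0]
force: [-0.3, 0.1, -0.3]
grip_width: 0.0849
finger_force: 0.0
```

Run:
```python
from h import *
c=manip.get_calibration("wrist");im=save("wrist","pics/w3.png")
print(manip.get_obs()["eef_pos"])
go((.438,.039,.118),9.2)
M=c["mtx"];p=c["R"]@np.array([.438,.039,.126])+c["t"];print(p[:2]/p[2]*M[0,0]+M[:2,2])
```

```text
[0.43763828 0.03897169 0.21510916]
shift [0.0004 0.     0.0971] turn [-0.      0.     -0.0018] yaw 9.2
[312.39470861 248.57145342]
```

View pics/w3.png

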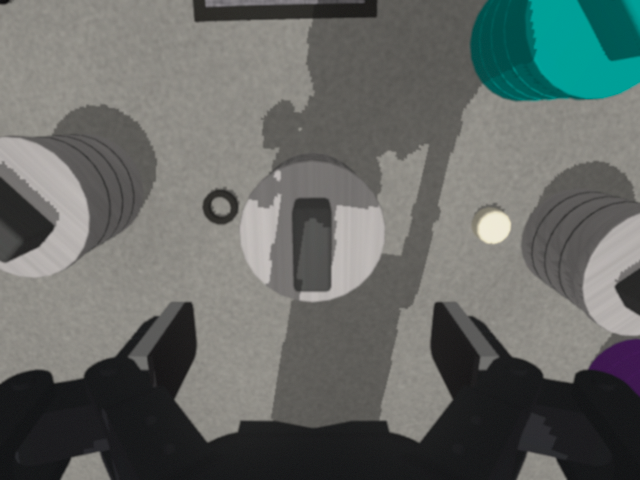

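The middle jar's bar is upright in the picture and centred at about (312,248), exactly as predicted. Descend, grip, lift, shake.

Request:
jog_arm([
  [0.085, [0, 0, 0.03], [0, 0, 0]],
  [0.085, [0, 0, 0.06], [0, 0, 0]],
  [0.085, [0, 0, 0.085], [0, 0, 0]],
  [0.085, [0, 0, 0.097], [0, 0, 0]],
  [0.085, [0, 0, 0.0975], [0, 0, 0]],
  [0.015, [0, 0, 0.0975], [0, 0, 0]],
  [0.015, [0, 0, 0.0975], [0, 0, 0]],
  [0.015, [0, 0, 0.0975], [0, 0, 0]],
])

```text
clock: 12.05
eef_pos: [0.4384, 0.0391, 0.1191]
tcp_rot: [0.0, 0.997, 0.08, 0.001]
force: [-0.8, 0.1, 0.7]
grip_width: 0.0437
finger_force: 0.0
```

Request:
jog_arm([
  [0.015, [0, 0, 0], [0, 0, 0]],
  [0.015, [0, 0, 0], [0, 0, 0]],
  [0.015, [0, 0, 0], [0, 0, 0]],
  [0.015, [0, 0, 0], [0, 0, 0]],
  [0.015, [0, 0, 0], [0, 0, 0]],
  [0.015, [0, 0, 0], [0, 0, 0]],
  [0.015, [0, 0, 0], [0, 0, 0]],
  [0.015, [0, 0, 0], [0, 0, 0]],
])

```text
clock: 12.85
eef_pos: [0.4381, 0.0394, 0.1186]
tcp_rot: [-0.0, 0.997, 0.08, 0.001]
force: [-0.4, 2.1, 5.0]
grip_width: 0.0202
finger_force: 89.3
```

Request:
jog_arm([
  [0.015, [0, 0, -0.008], [0, 0, 0]],
  [0.015, [0, 0, -0.03], [0, 0, 0]],
  [0.015, [0, 0, -0.06], [0, 0, 0]],
  [0.015, [0, 0, -0.09], [0, 0, 0]],
  [0.015, [0, 0, -0.115], [0, 0, 0]],
  [0.015, [0, 0, -0.13], [0, 0, 0]],
  [0.015, [0, 0, -0.135], [0, 0, 0]],
  [0.015, [0, 0, -0.135], [0, 0, 0]],
])

```text
clock: 13.65
eef_pos: [0.4376, 0.039, 0.252]
tcp_rot: [0.0, 0.997, 0.079, -0.001]
force: [-0.5, -0.5, -6.4]
grip_width: 0.0203
finger_force: 88.7
```

Request:
jog_arm([
  [0.015, [0, 0.05, 0], [0, 0, 0]],
  [0.015, [0, 0.06, 0], [0, 0, 0]],
  [0.015, [0, 0.06, 0], [0, 0, 0]],
  [0.015, [0, 0.06, 0], [0, 0, 0]],
  [0.015, [0, 0.06, 0], [0, 0, 0]],
  [0.015, [0, 0.06, 0], [0, 0, 0]],
  [0.015, [0, 0.06, 0], [0, 0, 0]],
  [0.015, [0, 0.06, 0], [0, 0, 0]],
])

```text
clock: 14.45
eef_pos: [0.4471, -0.0198, 0.2527]
tcp_rot: [-0.0, 0.997, 0.08, 0.0]
force: [0.6, -0.3, -5.5]
grip_width: 0.0201
finger_force: 91.1
```

Run:
```python
from h import *
print(manip.get_obs()["tcp_rot"],manip.get_obs()["eef_pos"]);avg(18)
```

```text
[-1.78269650e-06  9.96803943e-01  7.98867361e-02  8.99828662e-05] [ 0.44712465 -0.01975758  0.25268828]
15.35 mean [ 2.1360e-01 -3.2800e-02 -6.1328e+00 -1.1500e-02 -6.7000e-03 -4.4000e-03] se [0.1138 0.0941 0.1584 0.0078 0.0067 0.0038]
```

Request:
jog_arm([
  [0.015, [0, -0.05, 0], [0, 0, 0]],
  [0.015, [0, -0.06, 0], [0, 0, 0]],
  [0.015, [0, -0.06, 0], [0, 0, 0]],
  [0.015, [0, -0.06, 0], [0, 0, 0]],
  [0.015, [0, -0.06, 0], [0, 0, 0]],
  [0.015, [0, -0.06, 0], [0, 0, 0]],
  [0.015, [0, -0.06, 0], [0, 0, 0]],
  [0.015, [0, -0.06, 0], [0, 0, 0]],
])

```text
clock: 16.15
eef_pos: [0.4377, 0.0387, 0.2525]
tcp_rot: [0.0, 0.997, 0.079, -0.0]
force: [-0.0, 0.3, -6.0]
grip_width: 0.0202
finger_force: 92.2
```

Run:
```python
from h import *
print(manip.get_obs()["tcp_rot"],manip.get_obs()["eef_pos"]);avg(18)
```

```text
[ 1.85962309e-05  9.96863163e-01  7.91443657e-02 -6.11550280e-05] [0.43770166 0.03869253 0.25254498]
17.05 mean [ 2.212e-01  1.092e-01 -5.951e+00 -3.500e-03 -1.010e-02  7.900e-03] se [0.1278 0.0809 0.1008 0.0061 0.0054 0.0077]
```

The middle jar is silent too, with a difference under 0.01 Nm. Putting it back and going to the left jar.

Request:
jog_arm([
  [0.015, [0, 0, 0.02], [0, 0, 0]],
  [0.015, [0, 0, 0.055], [0, 0, 0]],
  [0.015, [0, 0, 0.09], [0, 0, 0]],
  [0.015, [0, 0, 0.115], [0, 0, 0]],
  [0.015, [0, 0, 0.127], [0, 0, 0]],
  [0.015, [0, 0, 0.131], [0, 0, 0]],
  [0.015, [0, 0, 0.133], [0, 0, 0]],
  [0.015, [0, 0, 0.134], [0, 0, 0]],
])

```text
clock: 17.85
eef_pos: [0.4385, 0.0391, 0.1202]
tcp_rot: [0.0, 0.997, 0.08, 0.001]
force: [-0.0, 0.4, -5.8]
grip_width: 0.0203
finger_force: 92.2
```

Request:
jog_arm([
  [0.015, [0, 0, 0], [0, 0, 0]],
  [0.085, [0, 0, 0], [0, 0, 0]],
  [0.085, [0, 0, 0], [0, 0, 0]],
  [0.085, [0, 0, 0], [0, 0, 0]],
  [0.085, [0, 0, 0], [0, 0, 0]],
  [0.085, [0, 0, 0], [0, 0, 0]],
  [0.085, [0, 0, 0], [0, 0, 0]],
  [0.085, [0, 0, 0], [0, 0, 0]],
])

```text
clock: 18.65
eef_pos: [0.4376, 0.0391, 0.1186]
tcp_rot: [-0.0, 0.997, 0.079, -0.0]
force: [-0.1, -0.7, -0.3]
grip_width: 0.0852
finger_force: 0.0
```

Run:
```python
from h import *
print(manip.get_obs()["eef_pos"],manip.get_obs()["force"])
go((.4255,.2275,.215),53)
```

```text
[0.43762623 0.03907614 0.11856913] [-0.12380018 -0.67852382 -0.32286491]
shift [ 0.0179 -0.188  -0.0964] turn [-1.000e-04  0.000e+00 -7.659e-01] yaw 53
```

Request:
jog_arm([
  [0.085, [0, 0, -0.03], [0, 0, 0]],
  [0.085, [0, 0, -0.07], [0, 0, 0]],
  [0.085, [0.003, -0.025, -0.096], [0, 0, -0.1]],
  [0.085, [0.006, -0.06, -0.0965], [0, 0, -0.24]],
  [0.085, [0.01, -0.095, -0.0965], [0, 0, -0.37]],
  [0.085, [0.013, -0.13, -0.0965], [0, 0, -0.5]],
  [0.085, [0.016, -0.165, -0.0965], [0, 0, -0.63]],
  [0.085, [0.018, -0.188, -0.0965], [0, 0, -0.766]],
])

```text
clock: 19.45
eef_pos: [0.4251, 0.2297, 0.215]
tcp_rot: [-0.0, 0.893, 0.449, -0.0]
force: [0.0, -0.1, 0.1]
grip_width: 0.0851
finger_force: 0.0
```

Request:
jog_arm([
  [0.085, [0, 0, 0], [0, 0, 0]],
  [0.085, [0, 0, 0], [0, 0, 0]],
  [0.085, [0, 0, 0], [0, 0, 0]],
  [0.085, [0, 0, 0], [0, 0, 0]],
  [0.085, [0, 0, 0], [0, 0, 0]],
  [0.085, [0, 0, 0], [0, 0, 0]],
  [0.085, [0, 0, 0], [0, 0, 0]],
  [0.085, [0, 0, 0], [0, 0, 0]],
])

```text
clock: 20.25
eef_pos: [0.4257, 0.2274, 0.2151]
tcp_rot: [0.0, 0.895, 0.446, 0.0]
force: [-0.4, -0.2, -0.9]
grip_width: 0.085
finger_force: 0.0
```

Run:
```python
from h import *
c=manip.get_calibration("wrist");im=save("wrist","pics/w4.png")
print(manip.get_obs()["eef_pos"])
go((.4255,.2275,.118),53)
M=c["mtx"];p=c["R"]@np.array([.4255,.2275,.126])+c["t"];print(p[:2]/p[2]*M[0,0]+M[:2,2])
```

```text
[0.42563347 0.22747504 0.21513048]
shift [-0.0001 -0.0001  0.0971] turn [ 0.     -0.0001 -0.0001] yaw 53
[313.94581258 249.4796252 ]
```

View pics/w4.png

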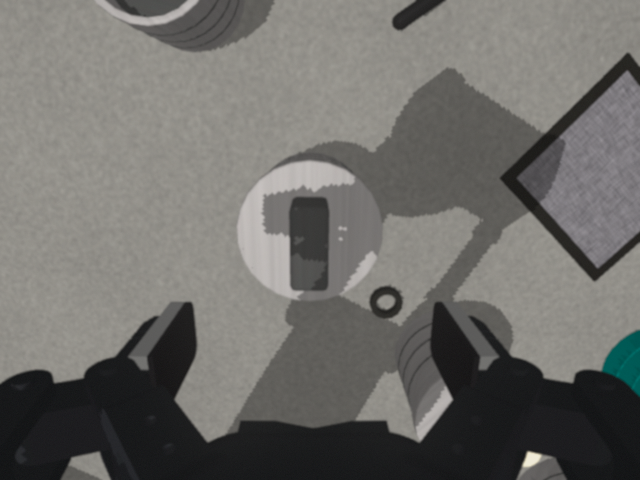

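The left jar's bar is upright and centred at about (309,246), against 314 predicted. I'll shift -2.5 mm along tool y, then grip.

Request:
jog_arm([
  [0.085, [0, -0.0025, 0.03], [0, 0, 0]],
  [0.085, [0, -0.0025, 0.06], [0, 0, 0]],
  [0.085, [0, -0.0025, 0.085], [0, 0, 0]],
  [0.085, [0, -0.0025, 0.097], [0, 0, 0]],
  [0.085, [0, -0.0025, 0.0975], [0, 0, 0]],
  [0.015, [0, -0.0025, 0.0975], [0, 0, 0]],
  [0.015, [0, -0.0025, 0.0975], [0, 0, 0]],
  [0.015, [0, -0.0025, 0.0975], [0, 0, 0]],
])

```text
clock: 21.1
eef_pos: [0.4243, 0.2294, 0.1192]
tcp_rot: [0.0, 0.895, 0.446, 0.001]
force: [0.5, -0.4, -0.5]
grip_width: 0.0435
finger_force: 0.0
```

Request:
jog_arm([
  [0.015, [0, 0, 0], [0, 0, 0]],
  [0.015, [0, 0, 0], [0, 0, 0]],
  [0.015, [0, 0, 0], [0, 0, 0]],
  [0.015, [0, 0, 0], [0, 0, 0]],
  [0.015, [0, 0, 0], [0, 0, 0]],
  [0.015, [0, 0, 0], [0, 0, 0]],
  [0.015, [0, 0, 0], [0, 0, 0]],
  [0.015, [0, 0, 0], [0, 0, 0]],
])

```text
clock: 21.9
eef_pos: [0.4242, 0.2294, 0.1187]
tcp_rot: [-0.0, 0.895, 0.446, 0.001]
force: [-0.4, 0.8, 6.6]
grip_width: 0.0207
finger_force: 90.6
```

Request:
jog_arm([
  [0.015, [0, 0, -0.008], [0, 0, 0]],
  [0.015, [0, 0, -0.03], [0, 0, 0]],
  [0.015, [0, 0, -0.06], [0, 0, 0]],
  [0.015, [0, 0, -0.09], [0, 0, 0]],
  [0.015, [0, 0, -0.115], [0, 0, 0]],
  [0.015, [0, 0, -0.13], [0, 0, 0]],
  [0.015, [0, 0, -0.135], [0, 0, 0]],
  [0.015, [0, 0, -0.135], [0, 0, 0]],
])

```text
clock: 22.7
eef_pos: [0.4235, 0.229, 0.2518]
tcp_rot: [-0.0, 0.895, 0.446, -0.001]
force: [0.6, 1.1, -7.6]
grip_width: 0.0204
finger_force: 89.3
```

Request:
jog_arm([
  [0.015, [0, 0.05, 0], [0, 0, 0]],
  [0.015, [0, 0.06, 0], [0, 0, 0]],
  [0.015, [0, 0.06, 0], [0, 0, 0]],
  [0.015, [0, 0.06, 0], [0, 0, 0]],
  [0.015, [0, 0.06, 0], [0, 0, 0]],
  [0.015, [0, 0.06, 0], [0, 0, 0]],
  [0.015, [0, 0.06, 0], [0, 0, 0]],
  [0.015, [0, 0.06, 0], [0, 0, 0]],
])

```text
clock: 23.5
eef_pos: [0.4713, 0.1933, 0.2528]
tcp_rot: [-0.0, 0.895, 0.447, 0.0]
force: [0.4, -0.2, -7.7]
grip_width: 0.0205
finger_force: 91.7
```

Run:
```python
from h import *
print(manip.get_obs()["tcp_rot"],manip.get_obs()["eef_pos"]);avg(18)
```

```text
[-9.76328383e-06  8.94749845e-01  4.46567661e-01  1.97565834e-04] [0.47126039 0.19328647 0.25280798]
24.4 mean [ 0.1028  0.0253 -6.6942  0.0203  0.0267  0.0084] se [0.1327 0.0793 0.1183 0.0056 0.0074 0.0067]
```

Request:
jog_arm([
  [0.015, [0, -0.05, 0], [0, 0, 0]],
  [0.015, [0, -0.06, 0], [0, 0, 0]],
  [0.015, [0, -0.06, 0], [0, 0, 0]],
  [0.015, [0, -0.06, 0], [0, 0, 0]],
  [0.015, [0, -0.06, 0], [0, 0, 0]],
  [0.015, [0, -0.06, 0], [0, 0, 0]],
  [0.015, [0, -0.06, 0], [0, 0, 0]],
  [0.015, [0, -0.06, 0], [0, 0, 0]],
])

```text
clock: 25.2
eef_pos: [0.4239, 0.2288, 0.2525]
tcp_rot: [0.0, 0.895, 0.446, -0.0]
force: [-0.6, -1.2, -6.6]
grip_width: 0.0201
finger_force: 92.6
```

Run:
```python
from h import *
print(manip.get_obs()["tcp_rot"],manip.get_obs()["eef_pos"]);avg(18)
go((.644,.094,.27))
```

```text
[ 8.92608183e-06  8.95053863e-01  4.45958038e-01 -1.05006776e-04] [0.42390319 0.22879145 0.25248623]
26.1 mean [-1.6900e-01 -4.9800e-02 -6.7741e+00 -1.7700e-02 -2.2700e-02  6.1000e-03] se [0.1086 0.0988 0.093  0.0071 0.0068 0.0051]
shift [ 0.0247  0.2573 -0.0174] turn [-0.      0.0001 -0.    ] yaw 53.01
```

The left jar rattles: the moment swings from (+0.020,+0.027) to (-0.018,-0.023) Nm, which is the direction expected of the ball. Carrying it to the mat centre at (0.644,0.094).

Request:
jog_arm([
  [0.015, [0.001, 0.01, -0.004], [0, 0, 0]],
  [0.015, [0.003, 0.03, -0.009], [0, 0, 0]],
  [0.015, [0.006, 0.06, -0.014], [0, 0, 0]],
  [0.015, [0.009, 0.09, -0.019], [0, 0, 0]],
  [0.015, [0.012, 0.12, -0.019], [0, 0, 0]],
  [0.015, [0.015, 0.15, -0.019], [0, 0, 0]],
  [0.015, [0.0175, 0.18, -0.019], [0, 0, 0]],
  [0.015, [0.02, 0.208, -0.019], [0, 0, 0]],
])

```text
clock: 26.9
eef_pos: [0.6035, 0.1183, 0.2714]
tcp_rot: [0.0, 0.895, 0.446, -0.0]
force: [0.9, 0.4, -6.8]
grip_width: 0.0204
finger_force: 92.6
```

Request:
jog_arm([
  [0.015, [0.0025, 0.025, 0], [0, 0, 0]],
  [0.015, [0.0045, 0.042, 0], [0, 0, 0]],
  [0.015, [0.005, 0.05, 0], [0, 0, 0]],
  [0.015, [0.005, 0.05, 0], [0, 0, 0]],
  [0.015, [0.005, 0.05, 0], [0, 0, 0]],
  [0.015, [0.005, 0.05, 0], [0, 0, 0]],
  [0.015, [0.005, 0.05, 0], [0, 0, 0]],
  [0.015, [0.005, 0.05, 0], [0, 0, 0]],
])

```text
clock: 27.7
eef_pos: [0.6443, 0.0943, 0.2721]
tcp_rot: [0.0, 0.895, 0.447, 0.0]
force: [-0.3, 0.1, -7.2]
grip_width: 0.0202
finger_force: 92.6
```

Run:
```python
from h import *
o=manip.get_obs();print(o["clock"],o["eef_pos"],o["tcp_rot"],o["joint_vel"].round(3))
a=save("scene","pics/e1.png");b=save("top","pics/e2.png")
im=np.hstack([cv2.resize(a,(400,300)),cv2.resize(b,(400,300))])
cv2.imwrite("pics/end.png",im[:,:,::-1])
go((.645,.094,.272))
```

```text
27.7 [0.64432414 0.09430989 0.2720516 ] [4.05447516e-05 8.94716154e-01 4.46635134e-01 2.43248369e-04] [-0.002  0.004 -0.002  0.001 -0.    -0.005]
shift [ 0.0002  0.0005 -0.0001] turn [ 0.0002 -0.0002 -0.    ] yaw 53.04
```

View pics/end.png

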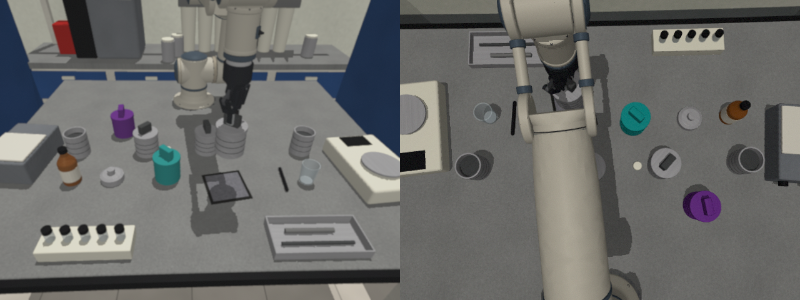

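The pictures show the jar held upright above the mat, near (231,138) in the left half. The two silent jars stand where they were and the other items look undisturbed. Handing in.

```bash
python3 -c "
from plant import manip
print(manip.finish_job())"
```

```text
the job is handed in; nothing more can be done
None
```

The jar that stood on the robot's left (y ≈ +0.23) is the one that rattles; I handed the job in at about 28 s with it held upright and still, about 15 cm above the centre of the mat, and the two silent jars are back upright where they stood.

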